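Clamp a lock cylinder in the key-shop vise with its lever bolt

ROBOT

A 7-joint arm with a two-finger parallel gripper is mounted at the origin on the work surface. World frame = base frame: x ahead of the robot, y to its left, z up, the work surface at z = 0. Lengths are in m, angles in degrees, forces in N, time in s.
With the tool pointing down it reaches from about 0.425 to 0.875 m from the base axis. Payload 4.7 kg.
Tool frame: the origin (TCP) lies between the finger pads; the fingertips stand 8 mm ahead of it and the grasp point (between the pads) lies 11 mm behind it (env.tip_extent is the distance from the TCP to the fingertips, in m); z points along the fingers, y is the line along which they close (so a half turn about z gives the same grasp; the last joint's range is limited). The gripper opens to 87 mm and grips with 3 to 60 N. Pads are 19 mm wide; open, the fingers measure 117 mm over their backs; the gripper's body (75 mm by 190 mm) begins 51 mm behind the grasp point.
Start: joints at [-69.838, 18.392, -4.016, 83.108, 1.295, 78.541, -3.26], TCP at [0.215, 0.613, 0.231] pointing down, gripper open.
Joint ranges: [-163.93, 163.93], [-17.29, 119.83], [-79.2, 71.16], [3.27, 140.29], [-89.18, 269.18], [5.43, 117.66], [-154.24, 154.24]. Speed limits (degrees/s): [147.25, 147.25, 180, 180, 180, 180, 180].

INTERFACE

Orientations are given as [roll, pitch, yaw] about the fixed x, y, z axes, in that order (R = Rz(yaw) Ry(pitch) Rx(roll)).
In Python, from cell import sensors, vision, workorder, env gives the robot as it stands.
- The arm moves only by the tool drive_tool, never from a script. Its argument "moves" is a list of rows, each an object of numbers: "x", "y", "z": the shift along the tool's x, y, z in mm; "rx", "ry", "rz": the turn, a rotation vector about the tool's x, y, z in rad; "fingers": the closure, from -1 (fully open) to 1 (shut). In form: [{"x": .., "y": .., "z": .., "rx": .., "ry": .., "rz": .., "fingers": ..}, ...]. A call has 1 to 20 rows; each row is the pose to reach, as a shift and turn from the pose commanded when the call began, along the tool's axes at that moment; what a row does not reach only later rows make up. A row lasts 1/8 s, in which the tool goes at most 62.5 mm and 10.7 degrees, less where a joint would pass 70% of its speed; a pose out of reach is approached as far as the arm can. A call with a gripper value outside its range is refused whole. The fingers move at their own pace and stop on an object; "force" is the grip in N (left out, the last holds). Time passes only in rows, so rows that repeat a pose let the fingers close. It gives the time, the measured TCP pose, the force, the opening and the grip force at its end, in the units of the state.
- sensors.get_obs(): the state, without advancing time (a new reading comes with each control period).
- vision.read_camera(name): name is "side" or "top" or "wrist"; returns a dict with "image" (420x560x3 uint8, red, green, blue), "fx", "fy", "cx", "cy" (pixels), "R" (3x3) and "t" (3): a world point X has camera coordinates R X + t. Camera axes: x right, y down, z forward; pixel columns grow to the right and rows downward; lengths in m; the calibration is good to about 2 mm. A picture is of the moment at which its call begins. There is no depth.
- workorder.sign_off(): hands the job in; it is judged then, once.
The state is a dict: "time_s": time; "qpos": joint angles; "joint_velocities": joint speeds; "effort": joint torques, N m; "tool_pos": TCP position; "tool_rot": TCP orientation; "force": force on the tool from outside, world axes, zero at the start; "wrist_torque": the same for the moment, N m; "grip_width": finger opening in m; "grasp_force": force on a finger pad.
Only numpy, scipy, OpenCV 4.12 (cv2) and the standard library are available. Lean on these libraries where they do the work, as an engineer would, in place of code of your own. Each camera call takes 0.05 s, during which the arm holds its last target. There are 200 camera calls.

TASK

Clamp the lock cylinder in the little bench vise: wind the clamp bolt down clockwise by its raised lever until it is just snug, then fold the lever down fully closed so that the cylinder is held tight. Do it gently, without straining the bolt or crushing the cylinder, and leave the cylinder where it sits and the other things on the bench alone.

Things in the scene. Friction and masses are not known exactly. Their poses are not given: they have to be found in the camera images.
- vise: Grey bench vise screwed to the bench: foot 130 x 92 x 12 mm (along its x, y), body 84 x 56 mm, 45 mm high, with a slot 12 mm wide at x = +26 mm that holds the lock cylinder; two guide pins at x = -32 mm, y = +-15 mm, top at 87 mm. Origin: centre of the underside; z up. The clamp bolt stands upright on the vise's z axis (x = y = 0).
- upper_jaw: Flat aluminium jaw plate 84 x 48 x 14 mm that rests level on top of the lock cylinder and slides up and down on the guide pins; top face 78 mm above the bench. A brass washer stack (27 mm across, 0.9 to 5.1 mm thick, not measured) lies on it round the bolt. Origin: under the plate, 2 mm towards -x from the bolt axis.
- clamp_bolt: Upright steel bolt, fork head 25 mm across, top 30 mm over its foot; origin on the axis under the foot, z up, x the way the lever leans. Clockwise seen from above winds it down 4 mm a turn till its foot meets the washers, 0.25 to 1.7 turns from the start (not measurable). Turns freely with 0.05 N m; then 0.1 N m more per radian. Snug: 0.1 to 0.25 N m. It stays where left.
- lever (a joint): Cam lever hinged across the bolt head. 0 = upright, grows as the lever folds down towards the bolt's +x, 1.57 = level, closed on its stop. Starts raised at 0.55 to 0.75 and stays where left (0.22 N m friction). From 0.8 on its cam presses the foot down, by 2 mm when closed: closing takes 4 to 9 N at the grip and adds about 40 N to the clamping; it stays closed by itself.
- lever_tip (a point): Outer end of the lever, 78 mm from its pivot. The steel arm is 13 mm wide and 9 mm thick; the black grip covers the last 36 mm, 19 mm wide (along the hinge pin) and 11 mm thick.
- lever_pivot (a point): The lever's hinge pin, on the bolt axis, 20 mm above the bolt's origin (104 to 106 mm above the bench at the start); it sinks as the bolt winds in.
- cylinder: Brass profile lock cylinder, 60 mm long (along y), 33 mm high, 10 mm wide foot and 17 mm round barrel, loose. Stands in the vise slot, under the jaw, 31 mm above the bench; origin: centre of its underside. The jaw bears on it with 2 N at first, 8 to 45 N when the bolt is snug, 48 to 90 N when clamped; over 100 N crushes it.
- padlock: Brass padlock 42 x 20 mm, 67 mm high with its shackle, standing on the bench; origin under its centre. To be left alone.
- screwdriver: Screwdriver lying on the bench; origin under its middle, long axis x. To be left alone.
- oil_bottle: White oil bottle 40 mm across, 105 mm high; origin under its centre. To be left alone.
- pin_tray: Open grey tray 75 x 115 x 24 mm with lock pins; origin under its centre. To be left alone.
Mind the look-alikes: they are no part of the job. What is shaped like the vise but green is not meant.

How it is judged:
By the outcome, as a careful person would: the job done as asked, in the order asked, and still so for the second after the job is handed in, with the robot touching nothing.
It also fails if it takes over 72 s, if anything falls off the work surface, if the arm or the gripper's body presses on something with over 40 N, if the wrist force passes 120 N, or if a joint passes its speed limit or range.

## Working session

There is one attempt and no reset: what is moved stays moved. The work goes in short steps, Python scripts to look and compute and a tool call to move; the robot and the scene stay as the last step left them, time stands still between calls to the robot, and variables do not carry over. Pictures are saved under pics/ and viewed, at most 10 in all, crops included, and the job is handed in when it is done.

Besides the shell and the picture viewer there is one more tool, called after "Emit:" in YAML: its name, and indented under it one key for each argument. drive_tool: Moves the arm, as the interface text tells. Its arguments: {"type":"object","properties":{"moves":{"type":"array"},"force":{"type":"number"}},"required":["moves"]}

```bash
ls; mkdir -p pics
python3 - <<'E'
from cell import sensors, vision, env
import cv2, numpy as np
o=sensors.get_obs(); print(o['time_s'],o['tool_pos'],o['tool_rot'],o['grip_width'])
for n in('side','top'):
    c=vision.read_camera(n); cv2.imwrite(f'pics/{n}0.png',cv2.cvtColor(c['image'],cv2.COLOR_RGB2BGR))
    print(n,c['fx'],c['cx'],c['cy'],np.round(c['R'],3).tolist(),np.round(c['t'],3))
E
```

```text
pics
0.0 [0.21528242 0.61275027 0.22946179] [-1.79891458e+02  5.22341712e-03  1.60646594e+02] 0.08720455237407143
side 512.9363240088364 275.98608096482144 212.46555748853015 [[-0.988, -0.155, -0.019], [-0.082, 0.622, -0.778], [0.132, -0.767, -0.627]] [0.568 0.162 1.208]
top 407.2104010810194 275.18200942466933 211.36100853036865 [[-0.009, -1.0, 0.007], [-0.983, 0.008, -0.183], [0.183, -0.009, -0.983]] [-0.025  0.585  0.939]
```

View pics/side0.png

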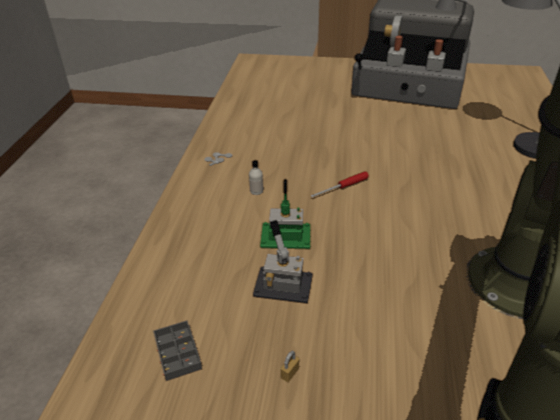

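View pics/top0.png

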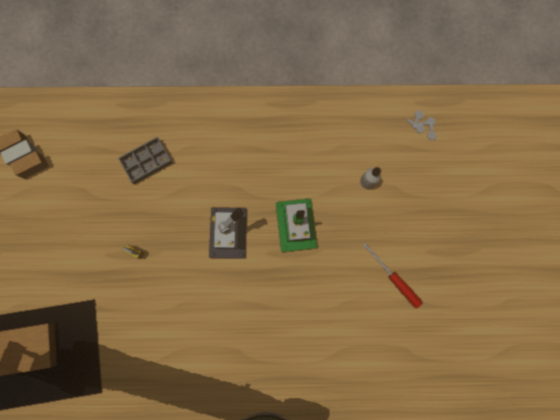

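Candidates: the grey vise (side 284,283; top 228,233) and the green look-alike (side 286,235; top 297,225). I choose the grey one and check it in an enlarged crop.

Run:
```python
import cv2,numpy as np
a=cv2.imread('pics/side0.png')[205:310,240:330]; b=cv2.imread('pics/top0.png')[195:270,195:270]
a=cv2.resize(a,None,fx=5,fy=5,interpolation=cv2.INTER_CUBIC)  #450x525
b=cv2.resize(b,(350,350),interpolation=cv2.INTER_CUBIC)
im=np.zeros((525,800,3),np.uint8); im[:,:450]=a; im[:350,450:]=b
im=np.clip(im*1.6,0,255).astype(np.uint8)
cv2.imwrite('pics/c1.png',im)
```

```text
(no output)
```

View pics/c1.png

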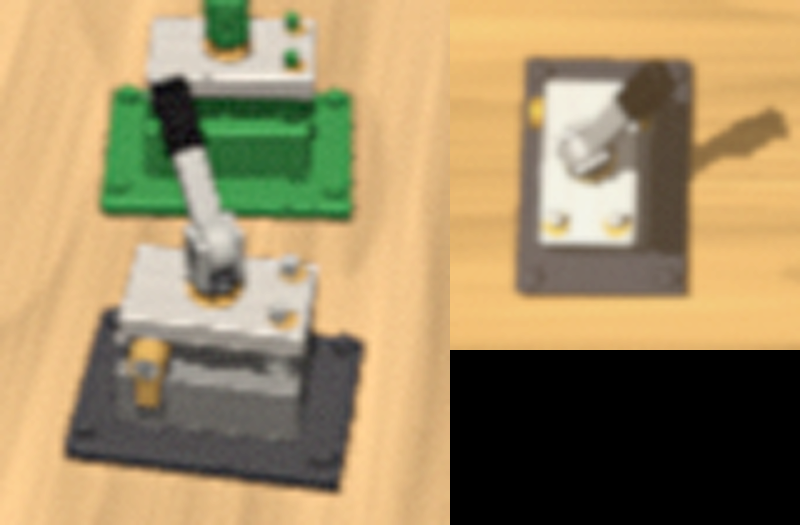

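The crop shows the grey vise with brass cylinder (side 270,278). Its guide pins lie towards the robot, and the lever leans to world +x, −y (tip at top 239,211; side 274,221).

```bash
cat > h.py <<'E'
import numpy as np, cv2
from scipy.optimize import least_squares
from cell import sensors, vision
def proj(c,X):
    p=c['R']@np.asarray(X,float)+c['t']; return np.array([c['fx']*p[0]/p[2]+c['cx'],c['fy']*p[1]/p[2]+c['cy']])
def grab(n,f=None):
    c=vision.read_camera(n)
    if f: cv2.imwrite(f,cv2.cvtColor(c['image'],cv2.COLOR_RGB2BGR))
    return c
E
python3 - <<'E'
from h import *
S=grab('side');T=grab('top')
s=lambda u,v:np.array([u/5+240,v/5+205]); t=lambda u,v:np.array([(u-450)*75/350+195,v*75/350+195])
def vp(q,x,y,z):
    c,n=np.cos(q[2]),np.sin(q[2]); return [q[0]+c*x-n*y,q[1]+n*x+c*y,z]
def res(q):
    r=[]
    for (x,y),p in zip([(.065,.046),(.065,-.046),(-.065,-.046),(-.065,.046)],[(527,58),(692,62),(688,294),(517,293)]): r+=[proj(T,vp(q,x,y,.012))-t(*p)]
    for (y),p in zip([.015,-.015],[(555,218),(618,218)]): r+=[proj(T,vp(q,-.032,y,.087))-t(*p)]
    for (y),p in zip([.015,-.015],[(285,318),(292,262)]): r+=[proj(S,vp(q,-.032,y,.085))-s(*p)]
    L=np.array([np.sin(q[4])*np.cos(q[3]),np.sin(q[4])*np.sin(q[3]),np.cos(q[4])])
    tip=np.array([q[0],q[1],.105])+.078*L
    r+=[proj(S,tip)-s(170,82),proj(T,tip)-t(658,72)]
    return np.concatenate(r)
f=least_squares(res,[.6,.1,0,-.7,.65],loss='soft_l1')
print(f.x[:3],np.degrees(f.x[2:]),np.round(res(f.x).reshape(-1,2),1).tolist())
q=f.x;print(proj(S,[q[0],q[1],.105]),proj(T,[q[0],q[1],.105]))
E
```

```text
[ 0.53963831  0.08846076 -0.02114595] [ -1.21157372 -55.24344241  39.71991739] [[-0.8, -0.8], [0.0, -1.2], [-0.4, 0.4], [-0.7, 0.1], [0.1, -0.2], [-0.5, -0.0], [0.8, -2.6], [1.3, -0.6], [0.4, -1.4], [-0.1, -0.8]]
[284.6183271  253.32183379] [223.62762234 226.84894769]
```

Emit:
drive_tool:
  moves:
    - {"x":-60,"y":-42,"rz":-0.1,"fingers":1}
    - {"x":-110,"y":-77,"rz":-0.2,"fingers":1}
    - {"x":-160,"y":-112,"rz":-0.338,"fingers":1}
    - {"x":-210,"y":-147,"rz":-0.338,"fingers":1}
    - {"x":-260,"y":-182,"rz":-0.338,"fingers":1}
    - {"x":-310,"y":-216,"rz":-0.338,"fingers":1}
    - {"x":-360,"y":-251,"rz":-0.338,"fingers":1}
    - {"x":-410,"y":-286,"rz":-0.338,"fingers":1}
    - {"x":-460,"y":-321,"rz":-0.338,"fingers":1}
    - {"x":-500,"y":-349,"rz":-0.338,"fingers":1}
    - {"x":-521,"y":-364,"rz":-0.338,"fingers":1}
    - {"x":-521,"y":-364,"rz":-0.338,"fingers":1}
    - {"x":-521,"y":-364,"rz":-0.338,"fingers":1}
  force: 20

```text
invalid input at $.moves[0]: expected keys x, y, z, rx, ry, rz, fingers
```

Emit:
drive_tool:
  moves:
    - {"x":-60,"y":-42,"z":0,"rx":0,"ry":0,"rz":-0.1,"fingers":1}
    - {"x":-110,"y":-77,"z":0,"rx":0,"ry":0,"rz":-0.2,"fingers":1}
    - {"x":-160,"y":-112,"z":0,"rx":0,"ry":0,"rz":-0.338,"fingers":1}
    - {"x":-210,"y":-147,"z":0,"rx":0,"ry":0,"rz":-0.338,"fingers":1}
    - {"x":-260,"y":-182,"z":0,"rx":0,"ry":0,"rz":-0.338,"fingers":1}
    - {"x":-310,"y":-216,"z":0,"rx":0,"ry":0,"rz":-0.338,"fingers":1}
    - {"x":-360,"y":-251,"z":0,"rx":0,"ry":0,"rz":-0.338,"fingers":1}
    - {"x":-410,"y":-286,"z":0,"rx":0,"ry":0,"rz":-0.338,"fingers":1}
    - {"x":-460,"y":-321,"z":0,"rx":0,"ry":0,"rz":-0.338,"fingers":1}
    - {"x":-500,"y":-349,"z":0,"rx":0,"ry":0,"rz":-0.338,"fingers":1}
    - {"x":-521,"y":-364,"z":0,"rx":0,"ry":0,"rz":-0.338,"fingers":1}
    - {"x":-521,"y":-364,"z":0,"rx":0,"ry":0,"rz":-0.338,"fingers":1}
    - {"x":-521,"y":-364,"z":0,"rx":0,"ry":0,"rz":-0.338,"fingers":1}
  force: 20

```text
time_s: 1.82
tool_pos: [0.5857, 0.0987, 0.2303]
tool_rot: [179.9, -0.1, -179.9]
force: [0.7, 0.5, -0.5]
grip_width: 0.0007
grasp_force: 0.0
```

Run:
```python
from h import *
W=grab('wrist','pics/w1.png')
b=np.array([.5396,.0885,.105]);L=np.array([np.sin(.693)*np.cos(-.964),np.sin(.693)*np.sin(-.964),np.cos(.693)])
print(proj(W,b),proj(W,b+.078*L))
for i in range(6):
    o=sensors.get_obs(); print(np.round(o['force'],2),np.round(o['wrist_torque'],3),np.round(o['qpos'],1)); grab('top')
```

```text
[269.40152803 160.1135847 ] [213.20407868 205.91117977]
[-0.2   0.19 -0.56] [ 0.026 -0.01   0.032] [-29.   11.7  19.6  92.2  -4.1  76.8  81.3]
[ 0.43  0.53 -0.02] [ 0.081 -0.044 -0.   ] [-29.   11.7  19.6  92.2  -4.1  76.8  81.3]
[-0.52  1.03 -1.07] [ 0.053  0.062 -0.016] [-29.   11.7  19.6  92.2  -4.1  76.8  81.3]
[-0.11  0.4   0.06] [-0.025 -0.027 -0.006] [-29.   11.7  19.6  92.2  -4.   76.8  81.3]
[-0.2  -0.63 -0.21] [ 0.028  0.027 -0.002] [-29.   11.7  19.7  92.2  -4.   76.8  81.3]
[0.78 0.67 0.89] [0.034 0.051 0.02 ] [-29.   11.7  19.7  92.2  -4.   76.8  81.3]
```

View pics/w1.png

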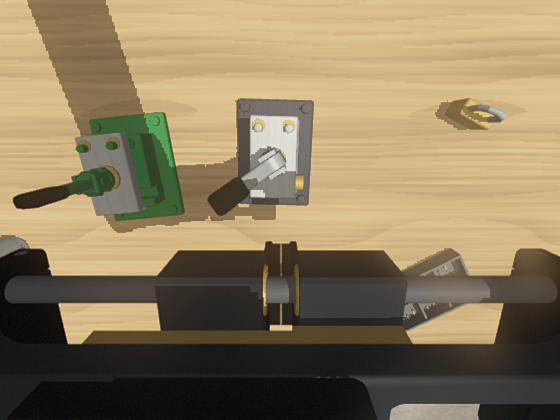

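The wrist picture agrees with the fit: pivot at about (272,160), lever tip at about (218,203), green look-alike left at (125,165). Next I lower the closed fingers on the counterclockwise side of the lever.

Emit:
drive_tool:
  moves:
    - {"x":0,"y":0,"z":40,"rx":0,"ry":0,"rz":0,"fingers":1}
    - {"x":0,"y":0,"z":75,"rx":0,"ry":0,"rz":0,"fingers":1}
    - {"x":0,"y":0,"z":87,"rx":0,"ry":0,"rz":0,"fingers":1}
    - {"x":0,"y":0,"z":87,"rx":0,"ry":0,"rz":0,"fingers":1}

```text
time_s: 2.68
tool_pos: [0.5862, 0.0973, 0.1434]
tool_rot: [-180.0, -0.0, -180.0]
force: [-1.2, -0.4, 0.1]
grip_width: 0.0002
grasp_force: 0.0
```

```bash
cat >> h.py <<'E'
B=np.array([.5396,.0885])
def tau(n=12):
    F=[];M=[]
    for i in range(n):
        o=sensors.get_obs(); F.append(o['force']); M.append(o['wrist_torque'])
        if i<n-1: vision.read_camera('side')
    f=np.mean(F,0);m=np.mean(M,0);d=np.array(o['tool_pos'])[:2]-B
    az=np.degrees(np.arctan2(d[1],d[0]))
    print('t',round(o['time_s'],2),'pos',np.round(o['tool_pos'],4),'az',az.round(1),'r',np.hypot(*d).round(4),'F',f.round(2),'Mz',m[2].round(3),'d x F',(d[0]*f[1]-d[1]*f[0]).round(3))
    return az
def table(az0,az1,step,R=48):
    p0=np.array(sensors.get_obs()['tool_pos'])[:2]*1e3
    n=int(np.ceil(abs(az1-az0)/step))
    for a in np.radians(np.linspace(az0,az1,n+1)[1:]):
        p=B*1e3+R*np.array([np.cos(a),np.sin(a)])-p0
        print(round(np.degrees(a)),round(-p[0]),round(p[1]),end=' | ')
E
python3 - <<'E'
from h import *
tau(12); table(10,-120,6.5)
E
```

```text
t 3.23 pos [0.5865 0.0972 0.1438] az 10.5 r 0.0477 F [ 0.03  0.04 -0.26] Mz 0.009 d x F 0.002
4 -1 -6 | -3 -1 -11 | -10 0 -17 | -16 1 -22 | -22 3 -27 | -29 5 -32 | -36 8 -37 | -42 11 -41 | -48 15 -45 | -55 19 -48 | -62 24 -51 | -68 29 -53 | -74 34 -55 | -81 39 -56 | -88 45 -57 | -94 50 -57 | -101 56 -56 | -107 61 -55 | -114 66 -53 | -120 71 -50 |
```

Emit:
drive_tool:
  moves:
    - {"x":-1,"y":-6,"z":0,"rx":0,"ry":0,"rz":0,"fingers":1}
    - {"x":-1,"y":-11,"z":0,"rx":0,"ry":0,"rz":0,"fingers":1}
    - {"x":0,"y":-17,"z":0,"rx":0,"ry":0,"rz":0,"fingers":1}
    - {"x":1,"y":-22,"z":0,"rx":0,"ry":0,"rz":0,"fingers":1}
    - {"x":3,"y":-27,"z":0,"rx":0,"ry":0,"rz":0,"fingers":1}
    - {"x":5,"y":-32,"z":0,"rx":0,"ry":0,"rz":0,"fingers":1}
    - {"x":8,"y":-37,"z":0,"rx":0,"ry":0,"rz":0,"fingers":1}
    - {"x":11,"y":-41,"z":0,"rx":0,"ry":0,"rz":0,"fingers":1}
    - {"x":15,"y":-45,"z":0,"rx":0,"ry":0,"rz":0,"fingers":1}
    - {"x":19,"y":-48,"z":0,"rx":0,"ry":0,"rz":0,"fingers":1}

```text
time_s: 4.47
tool_pos: [0.5671, 0.0488, 0.1436]
tool_rot: [-180.0, 0.0, -180.0]
force: [1.8, 1.1, 0.9]
grip_width: 0.0004
grasp_force: 0.5
```

Run:
```python
from h import *
az=tau(10); grab('wrist','pics/w2.png'); table(-55,-175,6.5)
```

```text
t 4.92 pos [0.5673 0.0492 0.1435] az -54.8 r 0.0481 F [-0.08  0.12  0.27] Mz 0.003 d x F 0.0
-61 5 -3 | -68 9 -5 | -74 14 -7 | -80 20 -8 | -87 25 -9 | -93 30 -9 | -99 35 -8 | -106 41 -7 | -112 46 -5 | -118 50 -3 | -124 55 0 | -131 59 3 | -137 63 7 | -143 66 11 | -150 69 15 | -156 72 20 | -162 73 25 | -169 75 30 | -175 76 35 |
```

View pics/w2.png

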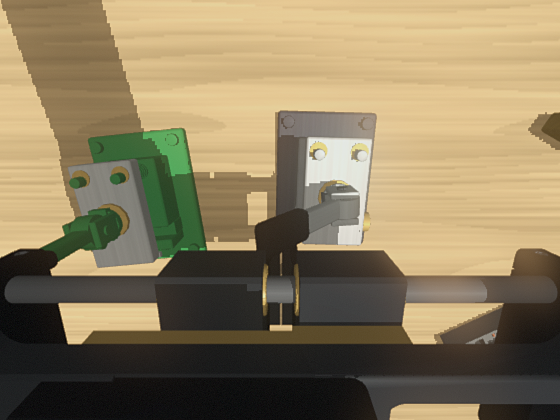

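The lever, now at pivot (340,205) and grip (270,240), has just been touched. The force fades at standstill, so I'll read it at the end of short moving calls.

Emit:
drive_tool:
  moves:
    - {"x":5,"y":-3,"z":0,"rx":0,"ry":0,"rz":0,"fingers":1}
    - {"x":9,"y":-5,"z":0,"rx":0,"ry":0,"rz":0,"fingers":1}
    - {"x":14,"y":-7,"z":0,"rx":0,"ry":0,"rz":0,"fingers":1}
    - {"x":20,"y":-8,"z":0,"rx":0,"ry":0,"rz":0,"fingers":1}
    - {"x":25,"y":-9,"z":0,"rx":0,"ry":0,"rz":0,"fingers":1}

```text
time_s: 5.6
tool_pos: [0.542, 0.0399, 0.1437]
tool_rot: [-180.0, 0.0, -180.0]
force: [1.9, 0.0, -0.8]
grip_width: 0.0005
grasp_force: 0.7
```

Emit:
drive_tool:
  moves:
    - {"x":5,"y":0,"z":0,"rx":0,"ry":0,"rz":0,"fingers":1}
    - {"x":10,"y":1,"z":0,"rx":0,"ry":0,"rz":0,"fingers":1}
    - {"x":16,"y":2,"z":0,"rx":0,"ry":0,"rz":0,"fingers":1}
    - {"x":21,"y":4,"z":0,"rx":0,"ry":0,"rz":0,"fingers":1}
    - {"x":25,"y":6,"z":0,"rx":0,"ry":0,"rz":0,"fingers":1}

```text
time_s: 6.22
tool_pos: [0.5169, 0.0462, 0.1435]
tool_rot: [-180.0, -0.0, -180.0]
force: [1.1, -0.5, 0.0]
grip_width: 0.0004
grasp_force: 0.5
```

Run:
```python
from h import *
az=tau(1);o=sensors.get_obs();c=grab('top','pics/t2.png');s=grab('side')
a=cv2.cvtColor(s['image'],cv2.COLOR_RGB2BGR)[205:310,240:330]; b=cv2.cvtColor(c['image'],cv2.COLOR_RGB2BGR)[195:270,195:270]
im=np.zeros((525,800,3),np.uint8); im[:,:450]=cv2.resize(a,(450,525),interpolation=2); im[:350,450:]=cv2.resize(b,(350,350),interpolation=2)
cv2.imwrite('pics/c2.png',np.clip(im*1.6,0,255).astype(np.uint8))
# nominal increments in 24 deg calls of 4 rows
for k in range(9):
    a0=-117-24*k; print(a0,end=': ')
    for j in range(1,5):
        a1=a0-6*j; d=48*np.array([-np.cos(np.radians(a1))+np.cos(np.radians(a0)),np.sin(np.radians(a1))-np.sin(np.radians(a0))]); print(np.round(d,1).tolist(),end=' ')
    print()
```

```text
t 6.22 pos [0.5169 0.0462 0.1435] az -118.2 r 0.048 F [ 1.07 -0.47  0.04] Mz -0.041 d x F 0.056
-117: [4.4, 2.5] [8.4, 5.5] [12.1, 8.8] [15.5, 12.6] 
-141: [3.0, 4.1] [5.5, 8.4] [7.5, 13.0] [9.1, 17.8] 
-165: [1.0, 4.9] [1.6, 9.9] [1.6, 14.9] [1.0, 19.9] 
-189: [-1.0, 4.9] [-2.6, 9.7] [-4.6, 14.3] [-7.2, 18.6] 
-213: [-3.0, 4.1] [-6.3, 7.8] [-10.0, 11.2] [-14.1, 14.1] 
-237: [-4.4, 2.5] [-8.9, 4.6] [-13.7, 6.1] [-18.6, 7.2] 
-261: [-5.0, 0.5] [-10.0, 0.5] [-15.0, 0.0] [-19.9, -1.0] 
-285: [-4.8, -1.6] [-9.4, -3.6] [-13.7, -6.1] [-17.8, -9.1] 
-309: [-3.7, -3.4] [-7.1, -7.1] [-10.0, -11.2] [-12.6, -15.5]
```

View pics/c2.png

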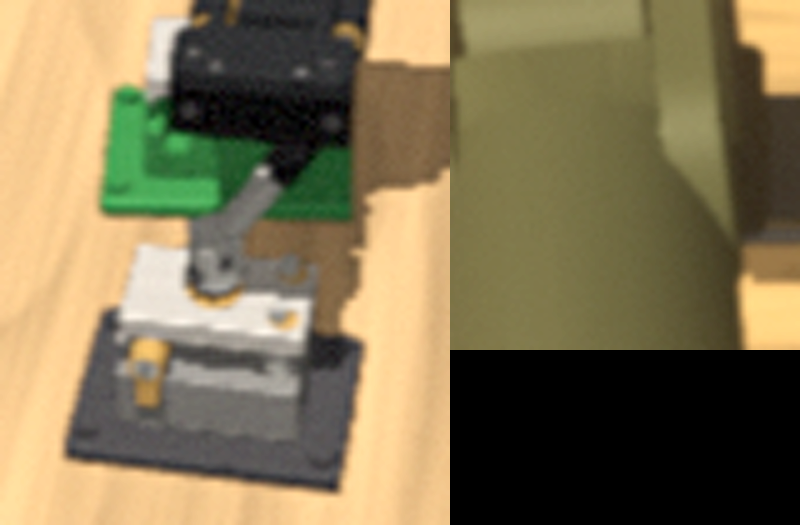

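Side view: the lever followed (pivot 215,250, grip now towards 300,155, i.e. −x,−y) and the push is ~1.2–1.9 N, so the bolt is still free. I continue in 24° calls.

Emit:
drive_tool:
  moves:
    - {"x":4.4,"y":2.5,"z":0,"rx":0,"ry":0,"rz":0,"fingers":1}
    - {"x":8.4,"y":5.5,"z":0,"rx":0,"ry":0,"rz":0,"fingers":1}
    - {"x":12.1,"y":8.8,"z":0,"rx":0,"ry":0,"rz":0,"fingers":1}
    - {"x":15.5,"y":12.6,"z":0,"rx":0,"ry":0,"rz":0,"fingers":1}

```text
time_s: 6.82
tool_pos: [0.5015, 0.059, 0.1435]
tool_rot: [-180.0, -0.0, -180.0]
force: [1.3, -1.1, -0.6]
grip_width: 0.0002
grasp_force: 0.5
```

Emit:
drive_tool:
  moves:
    - {"x":3,"y":4.1,"z":0,"rx":0,"ry":0,"rz":0,"fingers":1}
    - {"x":5.5,"y":8.4,"z":0,"rx":0,"ry":0,"rz":0,"fingers":1}
    - {"x":7.5,"y":13,"z":0,"rx":0,"ry":0,"rz":0,"fingers":1}
    - {"x":9.1,"y":17.8,"z":0,"rx":0,"ry":0,"rz":0,"fingers":1}

```text
time_s: 7.32
tool_pos: [0.4927, 0.0768, 0.1436]
tool_rot: [-180.0, 0.0, -180.0]
force: [1.9, -1.3, 1.0]
grip_width: 0.0003
grasp_force: 0.6
```

Emit:
drive_tool:
  moves:
    - {"x":1,"y":4.9,"z":0,"rx":0,"ry":0,"rz":0,"fingers":1}
    - {"x":1.6,"y":9.9,"z":0,"rx":0,"ry":0,"rz":0,"fingers":1}
    - {"x":1.6,"y":14.9,"z":0,"rx":0,"ry":0,"rz":0,"fingers":1}
    - {"x":1,"y":19.9,"z":0,"rx":0,"ry":0,"rz":0,"fingers":1}

```text
time_s: 7.82
tool_pos: [0.4917, 0.0967, 0.1435]
tool_rot: [-180.0, -0.0, -180.0]
force: [0.4, -1.3, 0.7]
grip_width: 0.0006
grasp_force: 0.7
```

Run:
```python
from h import *
tau(1);tau(6)
```

```text
t 7.83 pos [0.4917 0.0967 0.1435] az 170.3 r 0.0486 F [ 0.43 -1.31  0.71] Mz -0.004 d x F 0.059
t 8.07 pos [0.4917 0.0969 0.1436] az 170.0 r 0.0487 F [ 0.31 -0.43  0.42] Mz -0.001 d x F 0.018
```

Emit:
drive_tool:
  moves:
    - {"x":-1,"y":4.9,"z":0,"rx":0,"ry":0,"rz":0,"fingers":1}
    - {"x":-2.6,"y":9.7,"z":0,"rx":0,"ry":0,"rz":0,"fingers":1}
    - {"x":-4.6,"y":14.3,"z":0,"rx":0,"ry":0,"rz":0,"fingers":1}
    - {"x":-7.2,"y":18.6,"z":0,"rx":0,"ry":0,"rz":0,"fingers":1}

```text
time_s: 8.57
tool_pos: [0.499, 0.1155, 0.1435]
tool_rot: [180.0, -0.0, -180.0]
force: [-0.3, -0.7, 0.3]
grip_width: 0.0003
grasp_force: 0.7
```

Emit:
drive_tool:
  moves:
    - {"x":-3,"y":4.1,"z":0,"rx":0,"ry":0,"rz":0,"fingers":1}
    - {"x":-6.3,"y":7.8,"z":0,"rx":0,"ry":0,"rz":0,"fingers":1}
    - {"x":-10,"y":11.2,"z":0,"rx":0,"ry":0,"rz":0,"fingers":1}
    - {"x":-14.1,"y":14.1,"z":0,"rx":0,"ry":0,"rz":0,"fingers":1}

```text
time_s: 9.07
tool_pos: [0.5132, 0.1295, 0.1435]
tool_rot: [180.0, -0.0, -180.0]
force: [-1.3, -0.5, 0.6]
grip_width: 0.0004
grasp_force: 0.5
```

Emit:
drive_tool:
  moves:
    - {"x":-4.4,"y":2.5,"z":0,"rx":0,"ry":0,"rz":0,"fingers":1}
    - {"x":-8.9,"y":4.6,"z":0,"rx":0,"ry":0,"rz":0,"fingers":1}
    - {"x":-13.7,"y":6.1,"z":0,"rx":0,"ry":0,"rz":0,"fingers":1}
    - {"x":-18.6,"y":7.2,"z":0,"rx":0,"ry":0,"rz":0,"fingers":1}

```text
time_s: 9.57
tool_pos: [0.5317, 0.1364, 0.1434]
tool_rot: [-180.0, -0.0, -180.0]
force: [-3.3, -1.0, 0.7]
grip_width: 0.0003
grasp_force: 0.8
```

Run:
```python
from h import *
tau(1);tau(6)
```

```text
t 9.57 pos [0.5317 0.1364 0.1434] az 99.3 r 0.0486 F [-3.29 -0.98  0.66] Mz -0.016 d x F 0.165
t 9.82 pos [0.5321 0.1367 0.1438] az 98.8 r 0.0488 F [-0.99 -0.08 -0.2 ] Mz -0.011 d x F 0.048
```

Emit:
drive_tool:
  moves:
    - {"x":-2.5,"y":0.2,"z":0,"rx":0,"ry":0,"rz":0,"fingers":1}
    - {"x":-5,"y":0.4,"z":0,"rx":0,"ry":0,"rz":0,"fingers":1}

```text
time_s: 10.07
tool_pos: [0.5366, 0.1367, 0.1436]
tool_rot: [-180.0, -0.0, -180.0]
force: [-1.6, 0.5, -0.5]
grip_width: 0.0004
grasp_force: 0.7
```

Run:
```python
from h import *
tau(1);tau(2);tau(4)
```

```text
t 10.07 pos [0.5366 0.1367 0.1436] az 93.6 r 0.0483 F [-1.59  0.52 -0.53] Mz -0.018 d x F 0.075
t 10.12 pos [0.537  0.1367 0.1436] az 93.1 r 0.0482 F [-1.34  0.01  0.4 ] Mz -0.02 d x F 0.064
t 10.28 pos [0.5368 0.1368 0.1436] az 93.3 r 0.0483 F [-0.58  0.05  0.31] Mz -0.017 d x F 0.028
```

Emit:
drive_tool:
  moves:
    - {"x":-2.5,"y":0,"z":0,"rx":0,"ry":0,"rz":0,"fingers":1}
    - {"x":-5,"y":0,"z":0,"rx":0,"ry":0,"rz":0,"fingers":1}

```text
time_s: 10.52
tool_pos: [0.5417, 0.1368, 0.1435]
tool_rot: [180.0, -0.0, -180.0]
force: [-1.4, -1.5, 0.1]
grip_width: 0.0003
grasp_force: 0.7
```

Run:
```python
from h import *
tau(1);tau(2);tau(4)
```

```text
t 10.53 pos [0.5417 0.1368 0.1435] az 87.6 r 0.0483 F [-1.35 -1.53  0.09] Mz -0.043 d x F 0.062
t 10.57 pos [0.542  0.1368 0.1435] az 87.1 r 0.0483 F [-1.01 -1.04 -0.16] Mz -0.021 d x F 0.046
t 10.72 pos [0.5419 0.1368 0.1436] az 87.3 r 0.0484 F [-0.89 -0.29 -0.19] Mz 0.005 d x F 0.042
```

Emit:
drive_tool:
  moves:
    - {"x":-5,"y":-0.5,"z":0,"rx":0,"ry":0,"rz":0,"fingers":1}
    - {"x":-9.9,"y":-1.5,"z":0,"rx":0,"ry":0,"rz":0,"fingers":1}
    - {"x":-14.7,"y":-3.1,"z":0,"rx":0,"ry":0,"rz":0,"fingers":1}
    - {"x":-19.3,"y":-5.1,"z":0,"rx":0,"ry":0,"rz":0,"fingers":1}

```text
time_s: 11.22
tool_pos: [0.5614, 0.1318, 0.1436]
tool_rot: [180.0, 0.0, -180.0]
force: [-2.1, 0.0, -0.4]
grip_width: 0.0005
grasp_force: 0.7
```

Run:
```python
from h import *
tau(1);tau(2)
```

```text
t 11.22 pos [0.5614 0.1318 0.1436] az 63.3 r 0.0484 F [-2.08  0.03 -0.4 ] Mz 0.022 d x F 0.091
t 11.28 pos [0.562  0.1312 0.1436] az 62.3 r 0.0482 F [-1.36  0.18 -0.06] Mz 0.033 d x F 0.062
```

Emit:
drive_tool:
  moves:
    - {"x":-4.4,"y":-2.5,"z":0,"rx":0,"ry":0,"rz":0,"fingers":1}
    - {"x":-8.4,"y":-5.5,"z":0,"rx":0,"ry":0,"rz":0,"fingers":1}
    - {"x":-12.1,"y":-8.9,"z":0,"rx":0,"ry":0,"rz":0,"fingers":1}
    - {"x":-15.5,"y":-12.6,"z":0,"rx":0,"ry":0,"rz":0,"fingers":1}

```text
time_s: 11.78
tool_pos: [0.5768, 0.1189, 0.1436]
tool_rot: [180.0, 0.0, -180.0]
force: [-0.8, 0.8, 0.5]
grip_width: 0.0004
grasp_force: 0.7
```

Run:
```python
from h import *
tau(1);tau(2)
```

```text
t 11.78 pos [0.5768 0.1189 0.1436] az 39.3 r 0.048 F [-0.8   0.8   0.47] Mz -0.029 d x F 0.054
t 11.82 pos [0.5773 0.1181 0.1437] az 38.1 r 0.0479 F [-0.78  0.4   0.19] Mz -0.039 d x F 0.038
```

Emit:
drive_tool:
  moves:
    - {"x":-3,"y":-4,"z":0,"rx":0,"ry":0,"rz":0,"fingers":1}
    - {"x":-5.5,"y":-8.4,"z":0,"rx":0,"ry":0,"rz":0,"fingers":1}
    - {"x":-7.5,"y":-13,"z":0,"rx":0,"ry":0,"rz":0,"fingers":1}
    - {"x":-9.1,"y":-17.8,"z":0,"rx":0,"ry":0,"rz":0,"fingers":1}

```text
time_s: 12.32
tool_pos: [0.5856, 0.1014, 0.1435]
tool_rot: [180.0, -0.0, -180.0]
force: [-2.4, 2.0, 0.6]
grip_width: 0.0005
grasp_force: 0.9
```

Run:
```python
from h import *
tau(1);tau(2)
```

```text
t 12.32 pos [0.5856 0.1014 0.1435] az 15.7 r 0.0478 F [-2.44  2.    0.56] Mz -0.01 d x F 0.124
t 12.38 pos [0.5859 0.1004 0.1436] az 14.5 r 0.0478 F [-1.25  1.53 -0.  ] Mz -0.018 d x F 0.086
```

Emit:
drive_tool:
  moves:
    - {"x":-1,"y":-4.9,"z":0,"rx":0,"ry":0,"rz":0,"fingers":1}
    - {"x":-1.5,"y":-9.9,"z":0,"rx":0,"ry":0,"rz":0,"fingers":1}

```text
time_s: 12.62
tool_pos: [0.5872, 0.0914, 0.1436]
tool_rot: [180.0, 0.0, -180.0]
force: [-0.4, 2.0, 0.1]
grip_width: 0.0002
grasp_force: 0.9
```

Run:
```python
from h import *
tau(1);tau(2)
```

```text
t 12.62 pos [0.5872 0.0914 0.1436] az 3.4 r 0.0477 F [-0.38  2.02  0.15] Mz -0.057 d x F 0.097
t 12.68 pos [0.5874 0.0902 0.1437] az 2.0 r 0.0478 F [-0.02  1.18  0.27] Mz -0.038 d x F 0.057
```

Emit:
drive_tool:
  moves:
    - {"x":0,"y":-5,"z":0,"rx":0,"ry":0,"rz":0,"fingers":1}
    - {"x":0.5,"y":-10,"z":0,"rx":0,"ry":0,"rz":0,"fingers":1}

```text
time_s: 12.92
tool_pos: [0.5868, 0.0811, 0.1437]
tool_rot: [180.0, 0.0, -180.0]
force: [0.6, 2.5, 0.7]
grip_width: 0.0005
grasp_force: 0.8
```

Run:
```python
from h import *
tau(1);tau(2)
```

```text
t 12.93 pos [0.5868 0.0811 0.1437] az -8.9 r 0.0478 F [0.57 2.53 0.68] Mz -0.038 d x F 0.124
t 12.97 pos [0.5867 0.08   0.1437] az -10.3 r 0.0479 F [0.16 1.31 0.13] Mz -0.02 d x F 0.063
```

Emit:
drive_tool:
  moves:
    - {"x":1,"y":-4.9,"z":0,"rx":0,"ry":0,"rz":0,"fingers":1}
    - {"x":2.6,"y":-9.7,"z":0,"rx":0,"ry":0,"rz":0,"fingers":1}
    - {"x":4.6,"y":-14.3,"z":0,"rx":0,"ry":0,"rz":0,"fingers":1}
    - {"x":7.1,"y":-18.6,"z":0,"rx":0,"ry":0,"rz":0,"fingers":1}

```text
time_s: 13.48
tool_pos: [0.5794, 0.0623, 0.1436]
tool_rot: [-180.0, 0.0, -180.0]
force: [1.2, 1.1, -0.2]
grip_width: 0.0005
grasp_force: 0.6
```

Run:
```python
from h import *
tau(1);tau(2)
```

```text
t 13.47 pos [0.5794 0.0623 0.1436] az -33.3 r 0.0477 F [ 1.24  1.07 -0.23] Mz 0.013 d x F 0.075
t 13.53 pos [0.5791 0.0614 0.1437] az -34.4 r 0.0479 F [ 0.88  0.8  -0.68] Mz -0.026 d x F 0.055
```

Emit:
drive_tool:
  moves:
    - {"x":3,"y":-4.1,"z":0,"rx":0,"ry":0,"rz":0,"fingers":1}
    - {"x":6.4,"y":-7.8,"z":0,"rx":0,"ry":0,"rz":0,"fingers":1}

```text
time_s: 13.78
tool_pos: [0.573, 0.0546, 0.1436]
tool_rot: [-180.0, 0.0, -180.0]
force: [0.4, 0.9, -0.9]
grip_width: 0.0006
grasp_force: 0.6
```

Run:
```python
from h import *
tau(1);tau(2)
```

```text
t 13.78 pos [0.573  0.0546 0.1436] az -45.4 r 0.0475 F [ 0.4   0.92 -0.9 ] Mz -0.024 d x F 0.044
t 13.82 pos [0.5725 0.0539 0.1436] az -46.4 r 0.0478 F [ 0.43  0.16 -0.18] Mz -0.017 d x F 0.02
```

Emit:
drive_tool:
  moves:
    - {"x":3.7,"y":-3.4,"z":0,"rx":0,"ry":0,"rz":0,"fingers":1}
    - {"x":7.8,"y":-6.4,"z":0,"rx":0,"ry":0,"rz":0,"fingers":1}
    - {"x":12.1,"y":-8.9,"z":0,"rx":0,"ry":0,"rz":0,"fingers":1}
    - {"x":16.7,"y":-10.9,"z":0,"rx":0,"ry":0,"rz":0,"fingers":1}

```text
time_s: 14.32
tool_pos: [0.5563, 0.0439, 0.1437]
tool_rot: [180.0, 0.0, -180.0]
force: [1.3, 1.6, -0.3]
grip_width: 0.0002
grasp_force: 0.8
```

Run:
```python
from h import *
tau(1);tau(2)
```

```text
t 14.32 pos [0.5563 0.0439 0.1437] az -69.4 r 0.0476 F [ 1.26  1.64 -0.3 ] Mz -0.009 d x F 0.083
t 14.38 pos [0.5557 0.0435 0.1437] az -70.3 r 0.0477 F [0.88 1.03 0.09] Mz -0.022 d x F 0.056
```

Emit:
drive_tool:
  moves:
    - {"x":4.8,"y":-1.6,"z":0,"rx":0,"ry":0,"rz":0,"fingers":1}
    - {"x":9.7,"y":-2.6,"z":0,"rx":0,"ry":0,"rz":0,"fingers":1}
    - {"x":14.7,"y":-3.1,"z":0,"rx":0,"ry":0,"rz":0,"fingers":1}
    - {"x":19.7,"y":-3.1,"z":0,"rx":0,"ry":0,"rz":0,"fingers":1}

```text
time_s: 14.88
tool_pos: [0.5363, 0.0408, 0.1436]
tool_rot: [-180.0, 0.0, -180.0]
force: [2.0, -0.1, 0.8]
grip_width: 0.0005
grasp_force: 0.6
```

Run:
```python
from h import *
tau(1);tau(2)
```

```text
t 14.88 pos [0.5363 0.0408 0.1436] az -93.9 r 0.0478 F [ 1.98 -0.05  0.8 ] Mz -0.023 d x F 0.095
t 14.93 pos [0.5356 0.0408 0.1435] az -94.7 r 0.0478 F [1.23 0.04 1.  ] Mz 0.009 d x F 0.059
```

Emit:
drive_tool:
  moves:
    - {"x":5,"y":0.5,"z":0,"rx":0,"ry":0,"rz":0,"fingers":1}
    - {"x":9.9,"y":1.5,"z":0,"rx":0,"ry":0,"rz":0,"fingers":1}
    - {"x":14.7,"y":3.1,"z":0,"rx":0,"ry":0,"rz":0,"fingers":1}
    - {"x":19.3,"y":5.1,"z":0,"rx":0,"ry":0,"rz":0,"fingers":1}

```text
time_s: 15.42
tool_pos: [0.5169, 0.046, 0.1435]
tool_rot: [-180.0, -0.0, -180.0]
force: [1.1, -0.5, -0.4]
grip_width: 0.0004
grasp_force: 0.5
```

Run:
```python
from h import *
tau(1);tau(2)
```

```text
t 15.43 pos [0.5169 0.046  0.1435] az -118.1 r 0.0482 F [ 1.06 -0.54 -0.44] Mz 0.016 d x F 0.058
t 15.47 pos [0.5163 0.0464 0.1435] az -118.9 r 0.0481 F [ 0.36 -0.67 -0.48] Mz 0.004 d x F 0.031
```

Emit:
drive_tool:
  moves:
    - {"x":4.4,"y":2.5,"z":0,"rx":0,"ry":0,"rz":0,"fingers":1}
    - {"x":8.4,"y":5.5,"z":0,"rx":0,"ry":0,"rz":0,"fingers":1}
    - {"x":12.1,"y":8.8,"z":0,"rx":0,"ry":0,"rz":0,"fingers":1}
    - {"x":15.5,"y":12.6,"z":0,"rx":0,"ry":0,"rz":0,"fingers":1}

```text
time_s: 15.98
tool_pos: [0.5016, 0.0589, 0.1435]
tool_rot: [-180.0, -0.0, -180.0]
force: [0.3, -0.3, 1.2]
grip_width: 0.0003
grasp_force: 0.4
```

Run:
```python
from h import *
tau(1);tau(2)
```

```text
t 15.97 pos [0.5016 0.0589 0.1435] az -142.1 r 0.0482 F [ 0.26 -0.29  1.18] Mz -0.013 d x F 0.019
t 16.02 pos [0.5011 0.0596 0.1435] az -143.1 r 0.0482 F [ 0.61 -0.48  1.03] Mz -0.012 d x F 0.036
```

Emit:
drive_tool:
  moves:
    - {"x":3,"y":4.1,"z":0,"rx":0,"ry":0,"rz":0,"fingers":1}
    - {"x":5.5,"y":8.4,"z":0,"rx":0,"ry":0,"rz":0,"fingers":1}
    - {"x":7.5,"y":13,"z":0,"rx":0,"ry":0,"rz":0,"fingers":1}
    - {"x":9.1,"y":17.8,"z":0,"rx":0,"ry":0,"rz":0,"fingers":1}

```text
time_s: 16.52
tool_pos: [0.4927, 0.0767, 0.1436]
tool_rot: [-180.0, 0.0, -180.0]
force: [0.8, -1.9, 0.2]
grip_width: 0.0004
grasp_force: 0.7
```

Run:
```python
from h import *
tau(1);tau(2)
```

```text
t 16.52 pos [0.4927 0.0767 0.1436] az -165.8 r 0.0483 F [ 0.81 -1.93  0.16] Mz -0.031 d x F 0.1
t 16.57 pos [0.4925 0.0775 0.1435] az -166.8 r 0.0484 F [ 1.14 -1.37  0.03] Mz -0.022 d x F 0.077
```

Emit:
drive_tool:
  moves:
    - {"x":1,"y":4.9,"z":0,"rx":0,"ry":0,"rz":0,"fingers":1}
    - {"x":1.6,"y":9.9,"z":0,"rx":0,"ry":0,"rz":0,"fingers":1}
    - {"x":1.6,"y":14.9,"z":0,"rx":0,"ry":0,"rz":0,"fingers":1}
    - {"x":1,"y":19.9,"z":0,"rx":0,"ry":0,"rz":0,"fingers":1}

```text
time_s: 17.08
tool_pos: [0.4916, 0.0965, 0.1434]
tool_rot: [-180.0, -0.0, -180.0]
force: [-0.4, -2.7, 0.7]
grip_width: 0.0003
grasp_force: 0.9
```

Run:
```python
from h import *
tau(1);tau(2)
```

```text
t 17.07 pos [0.4916 0.0965 0.1434] az 170.5 r 0.0487 F [-0.41 -2.68  0.66] Mz 0.007 d x F 0.132
t 17.12 pos [0.4917 0.0974 0.1435] az 169.5 r 0.0488 F [-0.11 -2.02 -0.38] Mz 0.002 d x F 0.098
```

Emit:
drive_tool:
  moves:
    - {"x":-1,"y":4.9,"z":0,"rx":0,"ry":0,"rz":0,"fingers":1}
    - {"x":-2.6,"y":9.7,"z":0,"rx":0,"ry":0,"rz":0,"fingers":1}

```text
time_s: 17.38
tool_pos: [0.4942, 0.1061, 0.1434]
tool_rot: [-180.0, -0.0, -180.0]
force: [-0.3, -2.3, 1.0]
grip_width: 0.0
grasp_force: 1.0
```

Run:
```python
from h import *
tau(1);tau(2);tau(2)
```

```text
t 17.38 pos [0.4942 0.1061 0.1434] az 158.8 r 0.0487 F [-0.28 -2.31  0.96] Mz -0.004 d x F 0.11
t 17.43 pos [0.4945 0.107  0.1435] az 157.8 r 0.0488 F [-0.41 -1.97  0.45] Mz -0.004 d x F 0.097
t 17.48 pos [0.4944 0.1068 0.1435] az 158.0 r 0.0488 F [-0.38 -1.76  0.25] Mz -0.018 d x F 0.087
```

Emit:
drive_tool:
  moves:
    - {"x":-2,"y":4.6,"z":0,"rx":0,"ry":0,"rz":0,"fingers":1}
    - {"x":-4.6,"y":8.9,"z":0,"rx":0,"ry":0,"rz":0,"fingers":1}

```text
time_s: 17.73
tool_pos: [0.4989, 0.115, 0.1435]
tool_rot: [-180.0, -0.0, 180.0]
force: [-1.3, -2.6, -0.2]
grip_width: 0.0005
grasp_force: 1.2
```

Run:
```python
from h import *
tau(1);tau(2);tau(2)
```

```text
t 17.73 pos [0.4989 0.115  0.1435] az 147.0 r 0.0485 F [-1.31 -2.58 -0.21] Mz -0.034 d x F 0.14
t 17.77 pos [0.4992 0.1158 0.1435] az 145.9 r 0.0487 F [-0.47 -2.25 -0.45] Mz -0.044 d x F 0.104
t 17.82 pos [0.4991 0.1156 0.1435] az 146.2 r 0.0487 F [-0.29 -2.05 -0.07] Mz -0.03 d x F 0.091
```

Emit:
drive_tool:
  moves:
    - {"x":-3,"y":4.1,"z":0,"rx":0,"ry":0,"rz":0,"fingers":1}
    - {"x":-6.3,"y":7.8,"z":0,"rx":0,"ry":0,"rz":0,"fingers":1}

```text
time_s: 18.08
tool_pos: [0.5052, 0.1229, 0.1435]
tool_rot: [-180.0, -0.0, -180.0]
force: [-1.6, -2.3, -0.1]
grip_width: 0.0004
grasp_force: 1.2
```

Run:
```python
from h import *
tau(1);tau(2);tau(2)
```

```text
t 18.07 pos [0.5052 0.1229 0.1435] az 135.0 r 0.0487 F [-1.62 -2.34 -0.09] Mz -0.009 d x F 0.136
t 18.12 pos [0.5056 0.1237 0.1435] az 134.1 r 0.0489 F [-1.14 -2.94  0.05] Mz -0.019 d x F 0.14
t 18.18 pos [0.5054 0.1235 0.1435] az 134.3 r 0.0489 F [-0.45 -2.64  0.42] Mz -0.024 d x F 0.106
```

Emit:
drive_tool:
  moves:
    - {"x":-3.7,"y":3.4,"z":0,"rx":0,"ry":0,"rz":0,"fingers":1}
    - {"x":-7.8,"y":6.4,"z":0,"rx":0,"ry":0,"rz":0,"fingers":1}

```text
time_s: 18.42
tool_pos: [0.513, 0.1293, 0.1434]
tool_rot: [-180.0, -0.0, -180.0]
force: [-2.1, -2.3, -0.5]
grip_width: 0.0002
grasp_force: 1.4
```

Run:
```python
from h import *
tau(1);tau(2);tau(2);tau(8)
```

```text
t 18.43 pos [0.513  0.1293 0.1434] az 123.1 r 0.0487 F [-2.13 -2.35 -0.45] Mz -0.024 d x F 0.15
t 18.48 pos [0.5135 0.1299 0.1434] az 122.3 r 0.0489 F [-2.04 -2.21 -0.17] Mz 0.004 d x F 0.142
t 18.52 pos [0.5133 0.1297 0.1434] az 122.5 r 0.0489 F [-1.86 -1.65  0.44] Mz -0.012 d x F 0.12
t 18.88 pos [0.5131 0.1295 0.1436] az 122.8 r 0.0488 F [-1.09 -1.01 -0.52] Mz -0.014 d x F 0.071
```

Emit:
drive_tool:
  moves:
    - {"x":-4.4,"y":2.5,"z":0,"rx":0,"ry":0,"rz":0,"fingers":1}
    - {"x":-8.9,"y":4.6,"z":0,"rx":0,"ry":0,"rz":0,"fingers":1}

```text
time_s: 19.12
tool_pos: [0.5219, 0.1335, 0.1434]
tool_rot: [-180.0, -0.1, 180.0]
force: [-2.5, -2.2, -1.1]
grip_width: 0.0007
grasp_force: 1.5
```

Run:
```python
from h import *
tau(1);tau(2);tau(2)
c=grab('wrist','pics/w3.png');s=grab('side')
a=cv2.cvtColor(s['image'],cv2.COLOR_RGB2BGR)[215:305,245:325]
im=np.zeros((525,800,3),np.uint8); im[:450,:400]=cv2.resize(a,(400,450),interpolation=2)
im[:300,400:]=cv2.resize(cv2.cvtColor(c['image'],cv2.COLOR_RGB2BGR),(400,300),interpolation=cv2.INTER_AREA)
cv2.imwrite('pics/c3.png',np.clip(im*1.5,0,255).astype(np.uint8))
```

```text
t 19.12 pos [0.5219 0.1335 0.1434] az 111.5 r 0.0483 F [-2.53 -2.15 -1.08] Mz -0.037 d x F 0.152
t 19.18 pos [0.5224 0.134  0.1434] az 110.7 r 0.0486 F [-1.96 -1.56 -0.68] Mz -0.023 d x F 0.116
t 19.23 pos [0.5223 0.134  0.1434] az 110.8 r 0.0487 F [-1.74 -0.89 -0.1 ] Mz -0.01 d x F 0.094
```

View pics/c3.png

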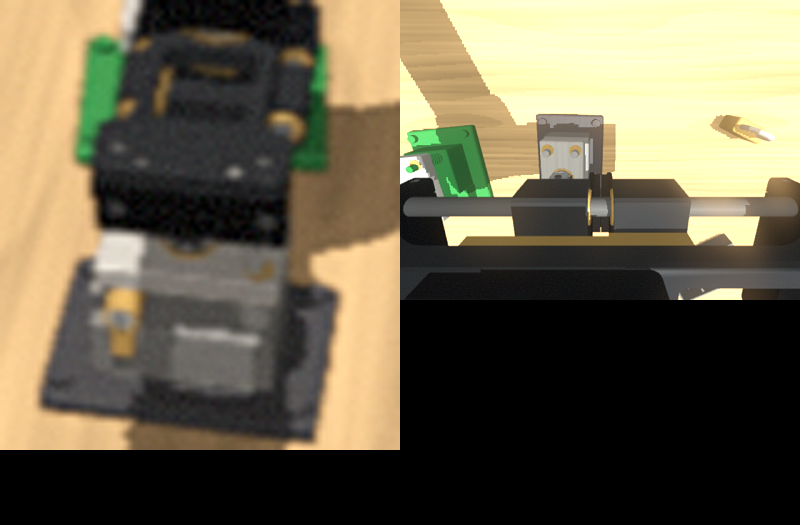

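Emit:
drive_tool:
  moves:
    - {"x":-4.8,"y":1.6,"z":0,"rx":0,"ry":0,"rz":0,"fingers":1}
    - {"x":-9.7,"y":2.6,"z":0,"rx":0,"ry":0,"rz":0,"fingers":1}

```text
time_s: 19.58
tool_pos: [0.5309, 0.1359, 0.1433]
tool_rot: [-179.9, -0.1, -180.0]
force: [-5.3, -2.4, 0.4]
grip_width: 0.0005
grasp_force: 2.2
```

Run:
```python
from h import *
tau(1);tau(2);tau(2)
```

```text
t 19.57 pos [0.5309 0.1359 0.1433] az 100.4 r 0.0482 F [-5.32 -2.45  0.44] Mz -0.095 d x F 0.274
t 19.62 pos [0.5315 0.136  0.1433] az 99.7 r 0.0482 F [-4.85 -2.41  0.62] Mz -0.077 d x F 0.25
t 19.68 pos [0.5313 0.1361 0.1433] az 99.9 r 0.0483 F [-3.84 -2.05  0.94] Mz -0.05 d x F 0.2
```

Torque is about 0.17 N·m, which is snug. I back off, lift, and look at the lever.

Emit:
drive_tool:
  moves:
    - {"x":6,"y":0,"z":0,"rx":0,"ry":0,"rz":0,"fingers":1}
    - {"x":10,"y":0,"z":-30,"rx":0,"ry":0,"rz":0,"fingers":1}
    - {"x":10,"y":0,"z":-70,"rx":0,"ry":0,"rz":0,"fingers":1}
    - {"x":-20,"y":-18,"z":-95,"rx":0,"ry":0,"rz":0,"fingers":1}
    - {"x":-69,"y":-36,"z":-95,"rx":0,"ry":0,"rz":0,"fingers":1}
    - {"x":-80,"y":-36,"z":-95,"rx":0,"ry":0,"rz":0,"fingers":1}
    - {"x":-80,"y":-36,"z":-95,"rx":0,"ry":0,"rz":0,"fingers":1}

```text
time_s: 20.55
tool_pos: [0.6119, 0.1013, 0.2383]
tool_rot: [180.0, 0.0, -180.0]
force: [-0.7, -0.3, -1.1]
grip_width: 0.0009
grasp_force: 0.0
```

Run:
```python
from h import *
W=grab('wrist','pics/w4.png'); print(sensors.get_obs()['tool_pos'],proj(W,[*B,.1]))
b=cv2.cvtColor(W['image'],cv2.COLOR_RGB2BGR)[60:260,160:420]
cv2.imwrite('pics/c4.png',cv2.resize(b,(780,600),interpolation=2))
```

```text
[0.6111514  0.10161001 0.23828625] [266.95033025 130.62927044]
```

View pics/c4.png

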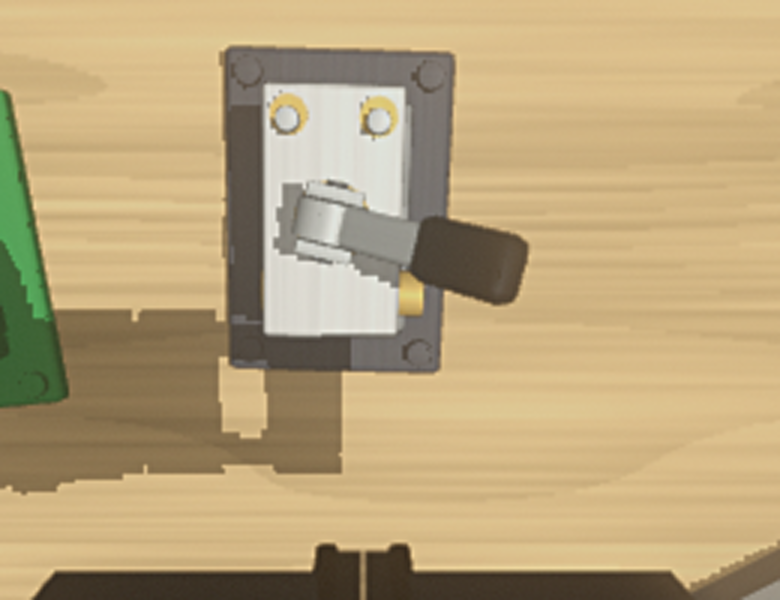

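The crop shows the lever pointing mostly +y and slightly +x (pivot crop 325,222; tip 515,267), with the jaw and cylinder undisturbed.

Run:
```python
from h import *
W=vision.read_camera('wrist')
pv=np.array([160+325/3,60+222/3]); tip=np.array([160+514/3,60+267/3])
off=pv-proj(W,[*B,.099]); print('off',off)
L=lambda a,f:np.array([np.sin(f)*np.cos(a),np.sin(f)*np.sin(a),np.cos(f)])
r=least_squares(lambda q:proj(W,np.array([*B,.099])+.078*L(*q))+off-tip,[1.3,.69]).x
print(np.degrees(r[0]),r[1])
p0=np.array(sensors.get_obs()['tool_pos'])
for f in np.arange(r[1],1.62,.11):
    for s in (.062,):
        c=np.array([*B,.099])+s*L(r[0],f); n=np.array([-np.cos(f)*np.cos(r[0]),-np.cos(f)*np.sin(r[0]),np.sin(f)])
        print(round(f,2),np.round(c+.0055*n,4))
```

```text
off [1.65798651 2.4692685 ]
78.71445811241381 0.7362381014037844
0.74 [0.547  0.1253 0.1486]
0.85 [0.548  0.1305 0.1442]
0.96 [0.5489 0.1351 0.1392]
1.07 [0.5497 0.1391 0.1338]
1.18 [0.5504 0.1426 0.1279]
1.29 [0.5509 0.1453 0.1217]
1.4 [0.5514 0.1474 0.1152]
1.51 [0.5516 0.1488 0.1085]
1.62 [0.5518 0.1495 0.1017]
```

Emit:
drive_tool:
  moves:
    - {"x":35,"y":6,"z":0,"rx":0,"ry":0,"rz":0,"fingers":1}
    - {"x":66.5,"y":12,"z":0,"rx":0,"ry":0,"rz":0,"fingers":1}
    - {"x":66.5,"y":12,"z":40,"rx":0,"ry":0,"rz":0,"fingers":1}
    - {"x":66.5,"y":12,"z":65,"rx":0,"ry":0,"rz":0,"fingers":1}
    - {"x":66.5,"y":12,"z":73,"rx":0,"ry":0,"rz":0,"fingers":1}
    - {"x":66.5,"y":12,"z":73,"rx":0,"ry":0,"rz":0,"fingers":1}

```text
time_s: 21.4
tool_pos: [0.5448, 0.1129, 0.1659]
tool_rot: [180.0, 0.0, -179.9]
force: [-0.4, 0.0, 0.4]
grip_width: 0.0004
grasp_force: 0.0
```

Run:
```python
from h import *
tau(4)
```

```text
t 21.55 pos [0.546  0.1127 0.167 ] az 75.3 r 0.025 F [-0.14 -0.19  0.27] Mz -0.004 d x F 0.002
```

Emit:
drive_tool:
  moves:
    - {"x":0,"y":0,"z":5,"rx":0,"ry":0,"rz":0,"fingers":1}
    - {"x":0,"y":0,"z":8.7,"rx":0,"ry":0,"rz":0,"fingers":1}
    - {"x":-0.5,"y":2.6,"z":11,"rx":0,"ry":0,"rz":0,"fingers":1}
    - {"x":-1.1,"y":5.2,"z":13.1,"rx":0,"ry":0,"rz":0,"fingers":1}

```text
time_s: 22.05
tool_pos: [0.5463, 0.117, 0.1524]
tool_rot: [-179.9, -0.0, 180.0]
force: [-1.0, -3.1, 3.2]
grip_width: 0.0004
grasp_force: 2.6
```

Emit:
drive_tool:
  moves:
    - {"x":-0.5,"y":2.3,"z":2.5,"rx":0,"ry":0,"rz":0,"fingers":1}
    - {"x":-0.9,"y":4.5,"z":5,"rx":0,"ry":0,"rz":0,"fingers":1}

```text
time_s: 22.3
tool_pos: [0.5475, 0.1217, 0.1482]
tool_rot: [-180.0, 0.0, 180.0]
force: [-2.0, -2.2, 6.1]
grip_width: 0.0005
grasp_force: 3.0
```

Emit:
drive_tool:
  moves:
    - {"x":-0.4,"y":2,"z":2.7,"rx":0,"ry":0,"rz":0,"fingers":1}
    - {"x":-0.8,"y":4.1,"z":5.4,"rx":0,"ry":0,"rz":0,"fingers":1}

```text
time_s: 22.55
tool_pos: [0.5485, 0.1262, 0.1433]
tool_rot: [180.0, 0.1, 180.0]
force: [-1.2, -1.0, 7.0]
grip_width: 0.0008
grasp_force: 3.8
```

Run:
```python
from h import *
tau(1);tau(4)
```

```text
t 22.55 pos [0.5485 0.1262 0.1433] az 76.7 r 0.0387 F [-1.23 -0.98  7.05] Mz 0.008 d x F 0.038
t 22.7 pos [0.5485 0.1264 0.1431] az 76.8 r 0.0389 F [-1.5  -1.58  6.69] Mz -0.005 d x F 0.043
```

Emit:
drive_tool:
  moves:
    - {"x":-0.3,"y":1.7,"z":3,"rx":0,"ry":0,"rz":0,"fingers":1}
    - {"x":-0.5,"y":3.4,"z":5.9,"rx":0,"ry":0,"rz":0,"fingers":1}

```text
time_s: 22.95
tool_pos: [0.5491, 0.1302, 0.1377]
tool_rot: [179.9, 0.1, -180.0]
force: [-2.1, -1.1, 8.0]
grip_width: 0.0003
grasp_force: 3.8
```

Emit:
drive_tool:
  moves:
    - {"x":-0.2,"y":1.4,"z":3.1,"rx":0,"ry":0,"rz":0,"fingers":1}
    - {"x":-0.4,"y":2.8,"z":6.2,"rx":0,"ry":0,"rz":0,"fingers":1}

```text
time_s: 23.2
tool_pos: [0.5492, 0.1334, 0.1312]
tool_rot: [179.9, 0.1, -180.0]
force: [-2.7, 0.3, 5.3]
grip_width: 0.0004
grasp_force: 3.1
```

Emit:
drive_tool:
  moves:
    - {"x":-0.2,"y":1,"z":3.2,"rx":0,"ry":0,"rz":0,"fingers":1}
    - {"x":-0.4,"y":2.1,"z":6.5,"rx":0,"ry":0,"rz":0,"fingers":1}

```text
time_s: 23.45
tool_pos: [0.5497, 0.1359, 0.1246]
tool_rot: [179.9, 0.1, -179.9]
force: [-2.2, 0.4, 6.4]
grip_width: 0.0005
grasp_force: 2.6
```

Run:
```python
from h import *
tau(1);tau(4)
```

```text
t 23.45 pos [0.5497 0.1359 0.1246] az 78.0 r 0.0485 F [-2.22  0.4   6.36] Mz -0.018 d x F 0.109
t 23.6 pos [0.5496 0.1357 0.1241] az 78.0 r 0.0482 F [-1.46  1.08  4.36] Mz 0.005 d x F 0.08
```

Emit:
drive_tool:
  moves:
    - {"x":0.5,"y":0.7,"z":3.3,"rx":0,"ry":0,"rz":0,"fingers":1}
    - {"x":0.8,"y":1.4,"z":6.7,"rx":0,"ry":0,"rz":0,"fingers":1}

```text
time_s: 23.85
tool_pos: [0.5496, 0.1371, 0.1176]
tool_rot: [179.9, 0.2, -180.0]
force: [0.3, 2.7, 4.0]
grip_width: 0.0006
grasp_force: 2.1
```

Emit:
drive_tool:
  moves:
    - {"x":0,"y":0.2,"z":1.5,"rx":0,"ry":0,"rz":0,"fingers":1}
    - {"x":0,"y":0.3,"z":2.5,"rx":0,"ry":0,"rz":0,"fingers":1}

```text
time_s: 24.1
tool_pos: [0.5488, 0.1364, 0.1144]
tool_rot: [180.0, 0.0, -180.0]
force: [0.3, 1.0, 3.1]
grip_width: 0.0002
grasp_force: 1.6
```

Run:
```python
from h import *
tau(1);tau(4)
```

```text
t 24.1 pos [0.5488 0.1364 0.1144] az 79.1 r 0.0488 F [0.25 0.96 3.13] Mz -0.007 d x F -0.003
t 24.25 pos [0.5483 0.1358 0.114 ] az 79.6 r 0.0481 F [0.01 1.26 3.18] Mz -0.019 d x F 0.011
```

Emit:
drive_tool:
  moves:
    - {"x":0,"y":0,"z":1,"rx":0,"ry":0,"rz":0,"fingers":1}
    - {"x":0,"y":0,"z":1.5,"rx":0,"ry":0,"rz":0,"fingers":1}

```text
time_s: 24.5
tool_pos: [0.5485, 0.1358, 0.113]
tool_rot: [-180.0, -0.0, 180.0]
force: [-0.2, -0.5, 6.5]
grip_width: 0.0007
grasp_force: 3.2
```

Emit:
drive_tool:
  moves:
    - {"x":0,"y":0,"z":1,"rx":0,"ry":0,"rz":0,"fingers":1}
    - {"x":0,"y":0,"z":1.5,"rx":0,"ry":0,"rz":0,"fingers":1}

```text
time_s: 24.75
tool_pos: [0.5488, 0.1359, 0.1125]
tool_rot: [180.0, 0.0, 180.0]
force: [-1.8, -0.7, 11.1]
grip_width: 0.0004
grasp_force: 5.7
```

Run:
```python
from h import *
tau(1);tau(4)
```

```text
t 24.75 pos [0.5488 0.1359 0.1125] az 79.0 r 0.0483 F [-1.76 -0.7  11.1 ] Mz -0.076 d x F 0.077
t 24.9 pos [0.5488 0.1359 0.1126] az 79.0 r 0.0482 F [-1.73 -0.19 10.55] Mz -0.021 d x F 0.08
```

Emit:
drive_tool:
  moves:
    - {"x":0.5,"y":0,"z":1,"rx":0,"ry":0,"rz":0,"fingers":1}
    - {"x":0.5,"y":0,"z":1,"rx":0,"ry":0,"rz":0,"fingers":1}

```text
time_s: 25.15
tool_pos: [0.5488, 0.1359, 0.1123]
tool_rot: [180.0, 0.1, 180.0]
force: [-1.4, -0.6, 13.3]
grip_width: 0.0005
grasp_force: 6.4
```

Emit:
drive_tool:
  moves:
    - {"x":0,"y":0,"z":-10,"rx":0,"ry":0,"rz":0,"fingers":1}
    - {"x":0,"y":0,"z":-50,"rx":0,"ry":0,"rz":0,"fingers":1}
    - {"x":0,"y":0,"z":-100,"rx":0,"ry":0,"rz":0,"fingers":1}
    - {"x":-60,"y":-30,"z":-130,"rx":0,"ry":0,"rz":0,"fingers":1}
    - {"x":-80,"y":-40,"z":-130,"rx":0,"ry":0,"rz":0,"fingers":1}
    - {"x":-80,"y":-40,"z":-130,"rx":0,"ry":0,"rz":0,"fingers":1}

```text
time_s: 25.9
tool_pos: [0.629, 0.0931, 0.2395]
tool_rot: [-179.9, -0.1, 179.8]
force: [-0.0, -0.4, 0.1]
grip_width: 0.0006
grasp_force: 0.0
```

Run:
```python
from h import *
W=grab('wrist'); s=grab('side')
im=np.zeros((525,800,3),np.uint8)
im[:450,:400]=cv2.resize(cv2.cvtColor(s['image'],cv2.COLOR_RGB2BGR)[215:305,245:325],(400,450),interpolation=2)
im[:400,400:]=cv2.resize(cv2.cvtColor(W['image'],cv2.COLOR_RGB2BGR)[60:260,170:370],(400,400),interpolation=2)
cv2.imwrite('pics/c5.png',np.clip(im*1.3,0,255).astype(np.uint8))
pv=np.array([*B,.099]);tip=pv+.078*np.array([np.cos(1.374),np.sin(1.374),0])
print((proj(W,pv)-[170,60])*2+[400,0],(proj(W,tip)-[170,60])*2+[400,0],(proj(s,pv)-[245,215])*5,(proj(s,tip)-[245,215])*5)
```

```text
[611.09146814 104.08960413] [771.51122555 137.38358096] [198.27701236 201.43466818] [137.37651836 321.36902834]
```

View pics/c5.png

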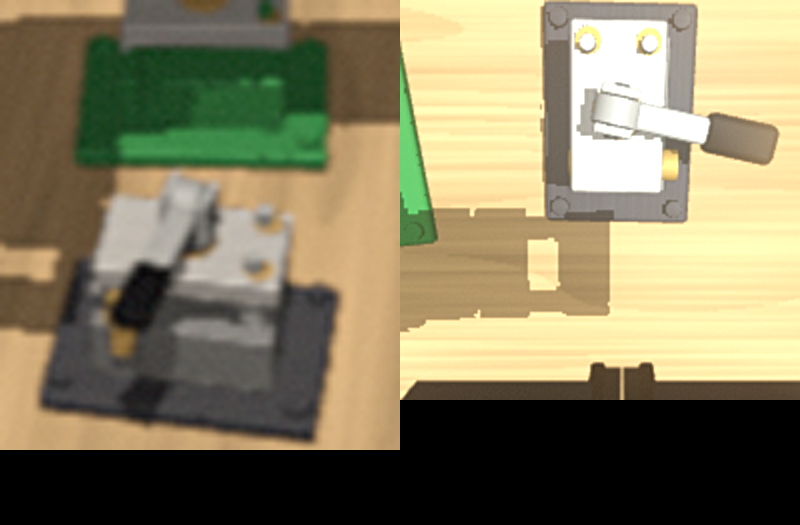

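The lever lies level: its tip is at side crop (130,318) against a predicted (137,321). It met its stop firmly, the cylinder is in place and the robot is clear, so I hand in.

```bash
python3 -c "
from cell import workorder; print(workorder.sign_off())"
```

```text
the job is handed in; nothing more can be done
None
```

I wound the bolt down to an estimated 0.17 N m (noisy force readings), folded the lever level against its stop with at most about 13 N, left the cylinder in place and touched nothing else, and handed the job in at about 26 s; sign-off returned no verdict.

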